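# Run the fingertips along a row of snap caps

### The arm

A 6-joint arm with a two-finger parallel gripper is mounted at the origin on a cart in front of the work surface, level with it; the furniture and walls round the work are solid. World frame = base frame: x ahead of the robot, y to its left, z up, the work surface at z = 0. Lengths are in m, angles in rad, forces in N, time in s.
With the tool pointing down it reaches from about 0.35 to 0.85 m from the base axis. Payload 8.1 kg.
Tool frame: the origin (TCP) lies on the mounting face of the last link; the fingertips stand 186 mm ahead of it and the grasp point (between the pads) lies 167 mm ahead of it; z points along the fingers, y is the line along which they close (so a half turn about z gives the same grasp; the last joint's range is limited). The gripper opens to 93 mm and grips with 3 to 60 N. Pads are 15 mm wide; open, the fingers measure 128 mm over their backs; the gripper's body (75 mm by 188 mm) begins 65 mm behind the grasp point.
Start: joints at [1.094, 0.13, 1.488, -0, 1.523, -0.085], TCP at [0.229, 0.555, 0.405] pointing down, gripper open.
Joint ranges: [-2.96, 2.96], [-0.89, 2.26], [0.02, 2.5], [-1.34, 4.48], [0, 2.73], [-2.66, 2.66]. Speed limits (rad/s): [2.39, 2.39, 2.79, 3.14, 3.14, 3.14].

### API

Orientations are given as a rotation vector (axis times angle).
In Python, from plant import * gives the robot as it stands. The module is installed in compiled form; this text tells all that it offers.
- The arm moves only by the tool arm_command, never from a script. Its argument "increments" is a list of rows, each a list of 6 numbers: the shift along the tool's x, y, z in units of 0.2 m (1.0 is 0.2 m), then the turn, a rotation vector about the tool's x, y, z in units of pi rad (1.0 is pi rad). A call has exactly 5 rows; each row is the pose to reach, as a shift and turn from the pose commanded when the call began, along the tool's axes at that moment, turning the shorter way round; what a row does not reach only later rows make up. A row lasts 1/8 s, in which the tool goes at most 62.5 mm and 10.7 degrees, less where a joint would pass 70% of its speed; a pose out of reach is approached as far as the arm can. A call with a number of a shift or a turn outside -1 to 1 is refused whole. A call with a gripper value outside its range is refused whole. "fingers" is the closure, from -1 (fully open) to 1 (shut), set as the call begins (left out, the last holds). The fingers move at their own pace and stop on an object; "force" is the grip in N (left out, the last holds). Time passes only in rows, so rows that repeat a pose let the fingers close, or fill a call up. It gives the time, the measured TCP pose, the force, the opening and the grip force at its end, in the units of the state.
- read_state(): the state, without advancing time (a new reading comes with each control period).
- read_camera(name): name is "side" or "top"; returns a dict with "image" (384x512x3 uint8, red, green, blue), "fx", "fy", "cx", "cy" (pixels), "T" (4x4, takes a point from camera to world coordinates). Camera axes: x right, y down, z forward; pixel columns grow to the right and rows downward; lengths in m; the calibration is good to about 2 mm. A picture is of the moment at which its call begins. There is no depth.
- close_job(): hands the job in; it is judged then, once.
The state is a dict: "t": time; "q": joint angles; "dq": joint speeds; "joint_torque": joint torques, N m; "tool_pos": TCP position; "orientation": TCP orientation; "force": force on the tool from outside, world axes, zero at the start; "wrist_torque": the same for the moment, N m; "opening": finger opening in m; "gripper_force": force on a finger pad.
Only numpy, scipy, OpenCV 4.12 (cv2) and the standard library are available. Lean on these libraries where they do the work, as an engineer would, in place of code of your own. Each camera call takes 0.05 s, during which the arm holds its last target. There are 200 camera calls.

### The job

The snap caps on the curved row of vials are only half on. With your fingers shut, start at the end with the knob and follow the curve with your fingertips to the plain end, pressing each cap gently down until it is fully home, one after the other, and rising just clear of the caps in between. Keep the fingertips close over the row until the last cap is home (no more than about 3 cm above the caps or to either side), do not lift or shift the rack or pull a cap off, leave everything else alone, and finish with the hand clear.

Things in the scene. Friction and masses are not known exactly. Their poses are not given: they have to be found in the camera images.
- vial_rack: Loose white crescent-shaped rack (about 0.9 kg), 48 mm wide, about 290 mm long, with six glass vials in one curved row and, at one end, a metal post with a round knob (18 mm wide, top 70 mm above the worktop, 37 mm from the first cap's centre). Origin: underside, mid-row. z up; y along the chord towards the knob end; the hollow side faces -x. Slides if pushed sideways.
- arc_centre (a point): Imaginary centre of the curve, 146.5 mm from the rack's origin along its -x; the centres of all six caps lie on a circle of radius 160 mm round it, 38 mm apart. It lies 54 mm above the worktop.
- cap0_top (a point): Centre of the top face of snap cap 1 (first, next to the knob). Grey round cap, 22 mm wide, 10.5 mm tall, flat top 17 mm wide with a sloping edge. It moves with the cap: 59 mm above the worktop when the cap is fully home, 5 to 8 mm higher at the start.
- cap0 (a joint): How far cap 1 stands above its seat, in m: 0 fully home, 0.005 to 0.008 at the start, larger as it is pulled off. It slides down on its vial against about 3 N of friction, has no spring, stays where left. Once it is home, vial and cap sink together on a sprung seat, 1 mm for each 4 N (5 mm at most), and rise again when released: 8 N seats it surely.
- cap1_top (a point): Centre of the top face of snap cap 2 (number 2 counted from the knob end). Grey round cap, 22 mm wide, 10.5 mm tall, flat top 17 mm wide with a sloping edge. It moves with the cap: 59 mm above the worktop when the cap is fully home, 5 to 8 mm higher at the start.
- cap1 (a joint): How far cap 2 stands above its seat, in m: 0 fully home, 0.005 to 0.008 at the start, larger as it is pulled off. It slides down on its vial against about 3 N of friction, has no spring, stays where left. Once it is home, vial and cap sink together on a sprung seat, 1 mm for each 4 N (5 mm at most), and rise again when released: 8 N seats it surely.
- cap2_top (a point): Centre of the top face of snap cap 3 (number 3 counted from the knob end). Grey round cap, 22 mm wide, 10.5 mm tall, flat top 17 mm wide with a sloping edge. It moves with the cap: 59 mm above the worktop when the cap is fully home, 5 to 8 mm higher at the start.
- cap2 (a joint): How far cap 3 stands above its seat, in m: 0 fully home, 0.005 to 0.008 at the start, larger as it is pulled off. It slides down on its vial against about 3 N of friction, has no spring, stays where left. Once it is home, vial and cap sink together on a sprung seat, 1 mm for each 4 N (5 mm at most), and rise again when released: 8 N seats it surely.
- cap3_top (a point): Centre of the top face of snap cap 4 (number 4 counted from the knob end). Grey round cap, 22 mm wide, 10.5 mm tall, flat top 17 mm wide with a sloping edge. It moves with the cap: 59 mm above the worktop when the cap is fully home, 5 to 8 mm higher at the start.
- cap3 (a joint): How far cap 4 stands above its seat, in m: 0 fully home, 0.005 to 0.008 at the start, larger as it is pulled off. It slides down on its vial against about 3 N of friction, has no spring, stays where left. Once it is home, vial and cap sink together on a sprung seat, 1 mm for each 4 N (5 mm at most), and rise again when released: 8 N seats it surely.
- cap4_top (a point): Centre of the top face of snap cap 5 (number 5 counted from the knob end). Grey round cap, 22 mm wide, 10.5 mm tall, flat top 17 mm wide with a sloping edge. It moves with the cap: 59 mm above the worktop when the cap is fully home, 5 to 8 mm higher at the start.
- cap4 (a joint): How far cap 5 stands above its seat, in m: 0 fully home, 0.005 to 0.008 at the start, larger as it is pulled off. It slides down on its vial against about 3 N of friction, has no spring, stays where left. Once it is home, vial and cap sink together on a sprung seat, 1 mm for each 4 N (5 mm at most), and rise again when released: 8 N seats it surely.
- cap5_top (a point): Centre of the top face of snap cap 6 (last, at the plain end). Grey round cap, 22 mm wide, 10.5 mm tall, flat top 17 mm wide with a sloping edge. It moves with the cap: 59 mm above the worktop when the cap is fully home, 5 to 8 mm higher at the start.
- cap5 (a joint): How far cap 6 stands above its seat, in m: 0 fully home, 0.005 to 0.008 at the start, larger as it is pulled off. It slides down on its vial against about 3 N of friction, has no spring, stays where left. Once it is home, vial and cap sink together on a sprung seat, 1 mm for each 4 N (5 mm at most), and rise again when released: 8 N seats it surely.
- reagent_a: Large white reagent bottle, 62 mm wide, 125 mm tall. Loose bystander; origin at the centre of its underside.
- reagent_c: Brown reagent bottle with a black cap, 48 mm wide, 98 mm tall. Loose bystander; origin at the centre of its underside.
- beaker: Small glass beaker, 67 mm wide, 82 mm tall. Loose bystander; origin at the centre of its underside.
- tip_box: Pipette tip box with a clear lid, 93 x 122 x 71 mm tall. Loose bystander; origin at the centre of its underside.
- petri_dish: Round dish with lid, 86 mm wide, 15 mm tall. Loose bystander; origin at the centre of its underside.
- note_pad: Lined note pad, 145 x 101 x 13 mm. Loose bystander; origin at the centre of its underside.
- tape_roll: Roll of tape lying flat in the hollow of the row, 66 mm wide, 19 mm tall. Loose bystander; origin at the centre of its underside.
- small_bottle: Small reagent bottle in the hollow of the row, 40 mm wide, 82 mm tall. Loose bystander; origin at the centre of its underside.

How it is judged:
By the outcome, as a careful person would: the job done as asked, in the order asked, and still so for the second after the job is handed in, with the robot touching nothing.
It also fails if it takes over 54 s, if anything falls off the work surface, if the arm or the gripper's body presses on something with over 40 N, if the wrist force passes 120 N, or if a joint passes its speed limit or range.

## Working session

There is one attempt and no reset: what is moved stays moved. The work goes in short steps, Python scripts to look and compute and a tool call to move; the robot and the scene stay as the last step left them, time stands still between calls to the robot, and variables do not carry over. Pictures are saved under pics/ and viewed, at most 10 in all, crops included, and the job is handed in when it is done.

Besides the shell and the picture viewer there is one more tool, called after ">>>" as a command line: name --pt "numbers of a row" for each row, then --argument value for the rest. arm_command: Moves the arm, as the interface text tells. Shifts and turns lie within -1 to 1; 1 stands for 0.2 m of shift or pi rad of turn. Its arguments: {"type":"object","properties":{"increments":{"type":"array","items":{"type":"array","items":{"type":"number","minimum":-1,"maximum":1}}},"fingers":{"type":"number"},"force":{"type":"number"}},"required":["increments"]}

```bash
mkdir -p pics; cat > h.py <<'E'
from plant import *
import numpy as np, cv2
def snap(n,f):
    c=read_camera(n); cv2.imwrite(f'pics/{f}.png',cv2.cvtColor(c['image'],cv2.COLOR_RGB2BGR)); 
    np.savez(f'pics/{f}.npz',**c); return c
def proj(c,P):
    T=np.array(c['T']); p=(np.atleast_2d(P)-T[:3,3])@T[:3,:3]
    return np.c_[c['fx']*p[:,0]/p[:,2]+c['cx'],c['fy']*p[:,1]/p[:,2]+c['cy']]
def ray(c,u,v,z):
    T=np.array(c['T']); d=T[:3,:3]@[(u-c['cx'])/c['fx'],(v-c['cy'])/c['fy'],1]
    return T[:3,3]+d*(z-T[2,3])/d[2]
E
python3 - <<'E'
from h import *
for n in('top','side'):
    c=snap(n,n+'0'); print(n,c['fx'],c['cx'],c['cy'],np.round(c['T'],3))
s=read_state(); print(s)
E
```

```text
top 352.68072734754907 258.68685336106233 190.49315444511055 [[-0.017 -0.996  0.088  0.447]
 [-0.999  0.02   0.035 -0.208]
 [-0.036 -0.087 -0.996  0.908]
 [ 0.     0.     0.     1.   ]]
side 437.843343785509 257.6843895233516 191.08231586853026 [[ 0.967 -0.18   0.178  0.327]
 [-0.253 -0.657  0.71  -0.887]
 [-0.01  -0.732 -0.681  0.732]
 [ 0.     0.     0.     1.   ]]
{'t': 0.1, 'q': array([ 1.09361188e+00,  1.31092285e-01,  1.48917341e+00,  2.71152052e-06,
        1.52300714e+00, -8.53633581e-02]), 'dq': array([ 0.00020735, -0.00206301, -0.00420265, -0.00069639, -0.00047927,
        0.00087803]), 'joint_torque': array([ 1.15577965e-03, -5.61344111e+01, -4.93093586e+01,  7.70844170e-02,
        2.91673344e-02, -3.93340042e-05]), 'tool_pos': array([0.22898615, 0.55436117, 0.40378646]), 'orientation': array([-6.11450332e-01, -3.08103554e+00,  2.53394002e-03]), 'force': array([ 0.32606059, -0.07770079,  0.73110922]), 'wrist_torque': array([ 0.04152638, -0.0165736 , -0.01786688]), 'gripper_force': 0.0, 'opening': 0.09303374212221445}
```

View pics/top0.png

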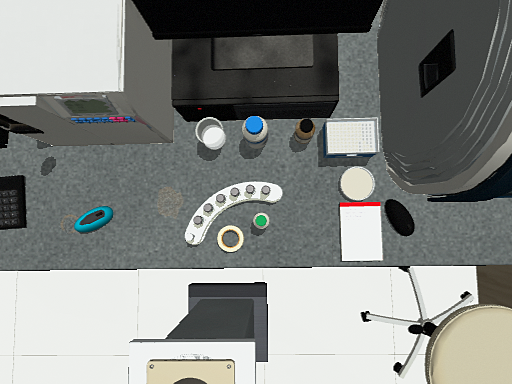

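View pics/side0.png

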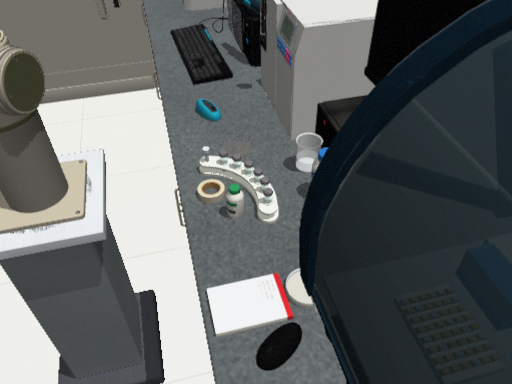

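The top view shows the rack's crescent from about (192,238), the knob end, to (278,192), the plain end. The side view shows the knob at (206,152) and the last cap at (268,192). Next I'll zoom in on both.

```bash
python3 - <<'E'
import cv2,numpy as np
a=cv2.imread('pics/top0.png')[170:255,175:295]; b=cv2.imread('pics/side0.png')[135:230,185:295]
f=lambda x,w:cv2.resize(x,None,fx=w,fy=w,interpolation=cv2.INTER_CUBIC)
cv2.imwrite('pics/t0z.png',f(a,6)); cv2.imwrite('pics/s0z.png',f(b,6))
E
```

```text
(no output)
```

View pics/t0z.png

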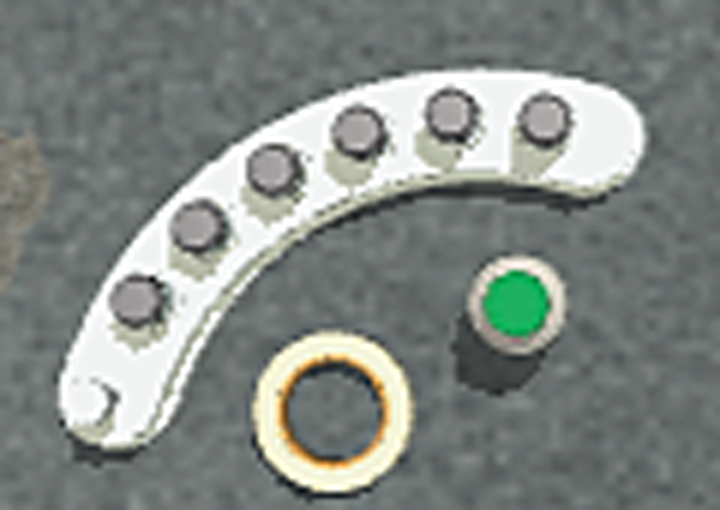

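View pics/s0z.png

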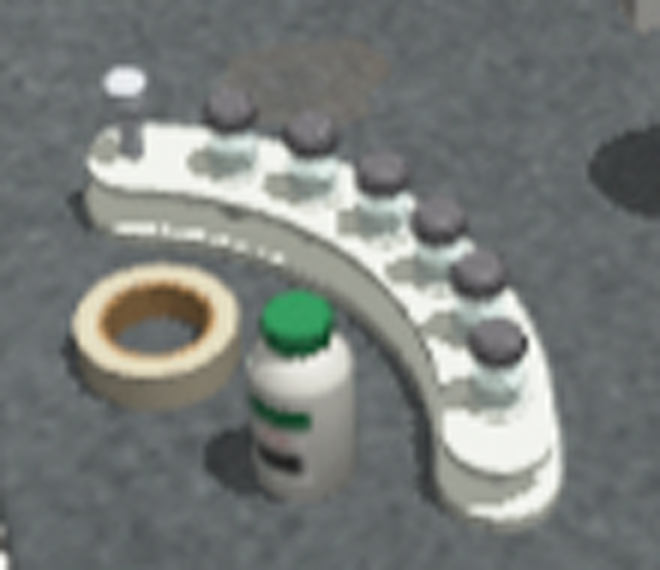

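```bash
cat > fit.py <<'E'
from h import *
from scipy.optimize import least_squares
ct=dict(np.load('pics/top0.npz')); cs=dict(np.load('pics/side0.npz'))
t=np.array([(137,299),(199,225),(274,170),(358,131),(451,113),(545,119)])/6+[175-.42,170-.42]
s=np.array([(230,103),(310,130),(383,168),(440,215),(478,268),(497,340)])/6+[185-.42,135-.42]
dphi=38/160
def caps(p):
    a=p[2]+dphi*(2.5-np.arange(6)); return np.c_[p[0]+.16*np.cos(a),p[1]+.16*np.sin(a),p[3:9]]
def res(p):
    P=caps(p); return np.r_[(proj(ct,P)-t).ravel(),(proj(cs,P)-s).ravel(),(p[3:9]-.0655)/.002]
r=least_squares(res,[.4,-.15,.5]+[.0655]*6)
P=caps(r.x)
if __name__=='__main__':
    print(r.x.round(4)); print(P.round(4)); print(res(r.x)[:24].reshape(12,2).round(2))
    for i in range(6):
        f=lambda X:np.r_[proj(ct,X)[0]-t[i],proj(cs,X)[0]-s[i]]
        q=least_squares(f,P[i]); print(q.x.round(4),q.fun.round(1))
    a=r.x[2]+dphi*2.5+37/160; print('knob',r.x[:2]+.16*np.array([np.cos(a),np.sin(a)]), ray(ct,92/6+174.6,403/6+169.6,.07),ray(cs,125/6+184.6,80/6+134.6,.07))
E
python3 fit.py
```

```text
[ 0.3664 -0.1644  0.3955  0.0653  0.0648  0.0645  0.0647  0.0655  0.0646]
[[ 0.4543 -0.0307  0.0653]
 [ 0.4833 -0.0551  0.0648]
 [ 0.5057 -0.0857  0.0645]
 [ 0.5203 -0.1207  0.0647]
 [ 0.5263 -0.1581  0.0655]
 [ 0.5232 -0.1959  0.0646]]
[[ 0.27 -0.14]
 [ 0.05 -0.08]
 [ 0.16 -0.46]
 [ 0.57 -0.3 ]
 [ 0.55 -0.11]
 [ 0.64 -0.14]
 [-0.39 -0.21]
 [-0.14 -0.57]
 [-0.46 -0.75]
 [-0.43 -0.64]
 [-0.15 -0.04]
 [-0.17 -0.72]]
[ 0.4546 -0.0299  0.0639] [ 0.  -0.3 -0.3  0. ]
[ 0.4834 -0.0546  0.0626] [ 0.  -0.1 -0.1  0. ]
[ 0.5058 -0.0851  0.0615] [ 0.1 -0.4 -0.4  0. ]
[ 0.5208 -0.1191  0.0612] [ 0.1 -0.4 -0.4  0. ]
[ 0.5266 -0.1568  0.0641] [ 0.  -0.2 -0.2  0. ]
[ 0.5237 -0.1944  0.0608] [ 0.  -0.2 -0.2  0. ]
knob [ 0.4212836  -0.01412501] [ 0.4131083  -0.01310087  0.07      ] [ 0.41518864 -0.0111517   0.07      ]
```

>>> arm_command --pt "-0.2 -0.2 0 0 0 0" --pt "-0.4 -0.4 0 0 0 0" --pt "-0.6 -0.6 0 0 0 0" --pt "-0.8 -0.8 0 0 0 0" --pt "-1 -1 0 0 0 0" --fingers 1 --force 10

```text
t: 0.72
tool_pos: [0.3378, 0.2916, 0.4044]
orientation: [-0.611, -3.082, 0.0]
force: [1.0, -0.4, 0.2]
opening: 0.0474
gripper_force: 0.0
```

>>> arm_command --pt "-0.2 -0.2 0 0 0 0" --pt "-0.4 -0.4 0 0 0 0" --pt "-0.6 -0.6 0 0 0 0" --pt "-0.8 -0.8 0 0 0 0.03" --pt "-1 -1 0 0 0 0.06"

```text
t: 1.35
tool_pos: [0.4462, 0.0303, 0.4046]
orientation: [0.904, 3.009, 0.0]
force: [1.3, 0.3, 0.1]
opening: 0.0012
gripper_force: 0.0
```

```bash
cat > go.py <<'E'
from fit import *
from scipy.spatial.transform import Rotation as R
np.set_printoptions(suppress=True,precision=4)
def to(s,target):  # TCP increments (tool axes, 0.2 m units) to bring the tip to target
    Rm=R.from_rotvec(s['orientation']).as_matrix()
    tip=s['tool_pos']+.186*Rm[:,2]
    return tip,Rm.T@(np.array(target)-tip)/.2
E
python3 - <<'E'
from go import *
s=read_state(); tip,d=to(s,[*P[0,:2],.085]); print(s['t'],tip,d,s['force'],s['opening'],R.from_rotvec(s['orientation']).as_matrix())
print(ray(ct,255,120,0),ray(ct,255,100,.1))
E
```

```text
1.35 [0.4463 0.0303 0.2186] [-0.2014 -0.2326  0.6678] [1.2602 0.2603 0.0726] 0.001245013312891598 [[-0.8346  0.5509  0.0001]
 [ 0.5509  0.8346  0.0001]
 [-0.      0.0002 -1.    ]]
[ 0.7128 -0.1693  0.    ] [ 0.7315 -0.1743  0.1   ]
```

>>> arm_command --pt "-0.2 -0.23 0 0 0 0" --pt "-0.2 -0.23 0.2 0 0 0" --pt "-0.2 -0.23 0.4 0 0 0" --pt "-0.2 -0.23 0.54 0 0 0" --pt "-0.2 -0.23 0.54 0 0 0"

```text
t: 1.98
tool_pos: [0.4529, -0.0281, 0.2941]
orientation: [-0.897, -3.005, 0.001]
force: [0.5, 0.2, 0.7]
opening: 0.0002
gripper_force: 0.0
```

```bash
python3 - <<'E'
from go import *
c=snap('side','s1'); d=snap('top','t1')
s=read_state(); tip,q=to(s,[*P[0,:2],.075]); print(s['t'],tip,q,s['force'])
f=lambda x,w:cv2.resize(x,None,fx=w,fy=w,interpolation=cv2.INTER_CUBIC)
a=cv2.imread('pics/s1.png')[110:210,180:290]; b=cv2.imread('pics/t1.png')[160:260,170:290]
cv2.imwrite('pics/z1.png',np.hstack([f(a,3.4),f(b,3.4)]))
print(proj(c,tip))
E
```

```text
2.075 [ 0.4544 -0.0283  0.1114] [-0.0059 -0.0107  0.1821] [ 0.175  -0.1063 -0.0947]
[[221.1581 135.7307]]
```

View pics/z1.png

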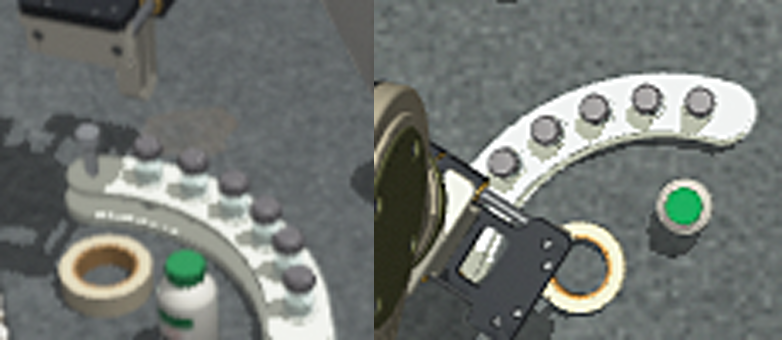

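The closed fingertips show at side pixel (221,137), and I predicted (221,136). The calibration agrees, and they hang above cap 1.

>>> arm_command --pt "-0.005 -0.01 0.1 0 0 0" --pt "-0.005 -0.01 0.18 0 0 0" --pt "-0.005 -0.01 0.21 0 0 0" --pt "-0.005 -0.01 0.24 0 0 0" --pt "-0.005 -0.01 0.26 0 0 0"

```text
t: 2.7
tool_pos: [0.4542, -0.0305, 0.2451]
orientation: [0.899, 3.01, 0.0]
force: [-1.7, 0.5, 2.9]
opening: 0.0007
gripper_force: 1.6
```

```bash
python3 - <<'E'
from go import *
s=read_state(); tip,q=to(s,[*P[0,:2],.0568]); print(s['t'],tip,q,s['force'],s['wrist_torque'])
E
```

```text
2.7 [ 0.4543 -0.0305  0.0591] [-0.0004 -0.0012  0.0113] [-1.7403  0.5131  2.8572] [0.0799 0.372  0.0148]
```

>>> arm_command --pt "0 0 0.007 0 0 0" --pt "0 0 0.013 0 0 0" --pt "0 0 0.013 0 0 0" --pt "0 0 0.013 0 0 0" --pt "0 0 0.013 0 0 0"

```text
t: 3.32
tool_pos: [0.4543, -0.0305, 0.2431]
orientation: [0.898, 3.01, 0.0]
force: [-3.2, 1.4, 8.8]
opening: 0.0008
gripper_force: 4.2
```

```bash
python3 - <<'E'
from go import *
s=read_state(); tip,q=to(s,[*P[0,:2],.0568]); print(s['t'],tip,q,s['force'],s['wrist_torque'])
E
```

```text
3.325 [ 0.4545 -0.0305  0.0571] [ 0.0002 -0.0013  0.0015] [-3.2248  1.3522  8.7943] [ 0.1049  0.708  -0.066 ]
```

>>> arm_command --pt "0 0 0.004 0 0 0" --pt "0 0 0.004 0 0 0" --pt "0 0 -0.08 0 0 0" --pt "-0.09 -0.01 -0.08 0 0 0" --pt "-0.188 -0.022 -0.08 0 0 0"

```text
t: 3.95
tool_pos: [0.4837, -0.0551, 0.2594]
orientation: [0.898, 3.009, 0.0]
force: [-1.0, 0.4, -0.5]
opening: 0.0006
gripper_force: 0.0
```

```bash
cat > st.py <<'E'
from go import *
import sys
i=int(sys.argv[1]); look=len(sys.argv)>2
if look: snap('side',sys.argv[2])
s=read_state(); tip,q=to(s,[*P[i,:2],.0567]); print(s['t'],tip,q,s['force'],s['orientation'])
if look:
    a=cv2.imread(f'pics/{sys.argv[2]}.png')[110:210,180:290]; cv2.imwrite(f'pics/{sys.argv[2]}z.png',cv2.resize(a,None,fx=5,fy=5,interpolation=cv2.INTER_CUBIC))
E
python3 st.py 1 s2
```

```text
4.0 [ 0.4857 -0.0566  0.0737] [ 0.0146 -0.0005  0.0849] [-0.9701 -1.3773  1.9016] [ 0.8979  3.0067 -0.0006]
```

View pics/s2z.png

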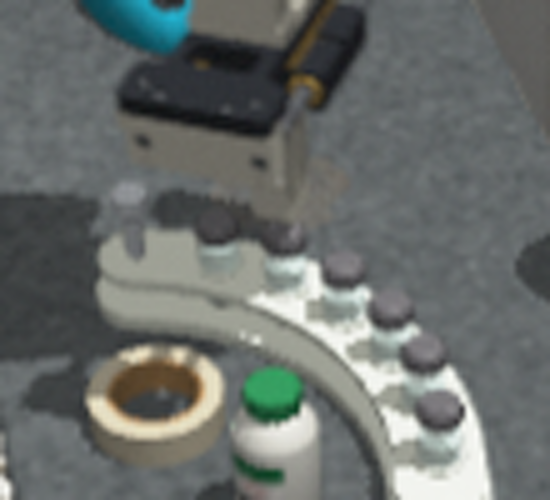

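Cap 1 now sits lower on its vial at (218,225). The rack hasn't shifted, and the fingertips are over cap 2 at (285,205).

>>> arm_command --pt "0 0 0.03 0 0 0" --pt "0 0 0.05 0 0 0" --pt "0 0 0.07 0 0 0" --pt "0 0 0.083 0 0 0" --pt "0 0 0.083 0 0 0"

```text
t: 4.62
tool_pos: [0.4832, -0.0547, 0.2424]
orientation: [0.898, 3.01, -0.0]
force: [-1.6, -1.4, 11.2]
opening: 0.0005
gripper_force: 5.6
```

```bash
python3 st.py 1
```

```text
4.625 [ 0.4833 -0.0548  0.0564] [-0.0007 -0.0018 -0.0015] [-1.5773 -1.364  11.2394] [ 0.8982  3.0097 -0.0001]
```

>>> arm_command --pt "0 0 0 0 0 0" --pt "0 0 -0.08 0 0 0" --pt "-0.09 -0.033 -0.08 0 0 0" --pt "-0.178 -0.067 -0.08 0 0 0" --pt "-0.178 -0.067 -0.08 0 0 0"

```text
t: 5.25
tool_pos: [0.5061, -0.0869, 0.257]
orientation: [-0.901, -3.009, 0.0]
force: [-0.1, 0.4, 0.3]
opening: 0.0004
gripper_force: 0.0
```

>>> arm_command --pt "0 0 0.03 0 0 0" --pt "0 0 0.05 0 0 0" --pt "0 0 0.07 0 0 0" --pt "0 0 0.08 0 0 0" --pt "0 0 0.08 0 0 0"

```text
t: 5.88
tool_pos: [0.5055, -0.0855, 0.2423]
orientation: [0.898, 3.01, -0.001]
force: [-4.5, -0.9, 12.1]
opening: 0.0004
gripper_force: 5.7
```

```bash
python3 st.py 2
```

```text
5.875 [ 0.5056 -0.0856  0.0563] [-0.0008 -0.0003 -0.0018] [-4.4987 -0.8972 12.0935] [ 0.8981  3.0101 -0.0006]
```

>>> arm_command --pt "0 0 -0.02 0 0 0" --pt "0 0 -0.085 0 0 0" --pt "-0.08 -0.053 -0.085 0 0 0" --pt "-0.158 -0.106 -0.085 0 0 0" --pt "-0.158 -0.106 -0.085 0 0 0"

```text
t: 6.5
tool_pos: [0.5207, -0.1223, 0.2582]
orientation: [-0.902, -3.009, 0.0]
force: [0.5, 0.1, -0.4]
opening: 0.0006
gripper_force: 0.0
```

>>> arm_command --pt "0 0 0.03 0 0 0" --pt "0 0 0.055 0 0 0" --pt "0 0 0.073 0 0 0" --pt "0 0 0.083 0 0 0" --pt "0 0 0.083 0 0 0"

```text
t: 7.12
tool_pos: [0.5203, -0.1205, 0.2427]
orientation: [0.898, 3.01, -0.001]
force: [-4.4, -0.1, 10.5]
opening: 0.0006
gripper_force: 5.0
```

```bash
python3 st.py 3
```

```text
7.125 [ 0.5204 -0.1206  0.0567] [ 0.0001 -0.0006 -0.    ] [-4.4213 -0.1021 10.5102] [ 0.8981  3.0102 -0.0006]
```

>>> arm_command --pt "0 0 -0.02 0 0 0" --pt "0 0 -0.085 0 0 0" --pt "-0.064 -0.07 -0.085 0 0 0" --pt "-0.128 -0.14 -0.085 0 0 0" --pt "-0.128 -0.14 -0.085 0 0 0"

```text
t: 7.75
tool_pos: [0.5263, -0.1599, 0.2586]
orientation: [-0.902, -3.009, 0.0]
force: [0.2, 0.4, 0.7]
opening: 0.0007
gripper_force: 0.0
```

>>> arm_command --pt "0 0 0.03 0 0 0" --pt "0 0 0.055 0 0 0" --pt "0 0 0.074 0 0 0" --pt "0 0 0.084 0 0 0" --pt "0 0 0.084 0 0 0"

```text
t: 8.38
tool_pos: [0.5265, -0.158, 0.2429]
orientation: [0.898, 3.01, -0.001]
force: [-3.3, -1.7, 9.9]
opening: 0.0005
gripper_force: 4.6
```

```bash
python3 st.py 4 s3
```

```text
8.425 [ 0.5266 -0.1581  0.0569] [ 0.0013 -0.0009  0.0012] [-3.9341 -2.7034  8.9375] [ 0.8981  3.0099 -0.0007]
```

View pics/s3z.png

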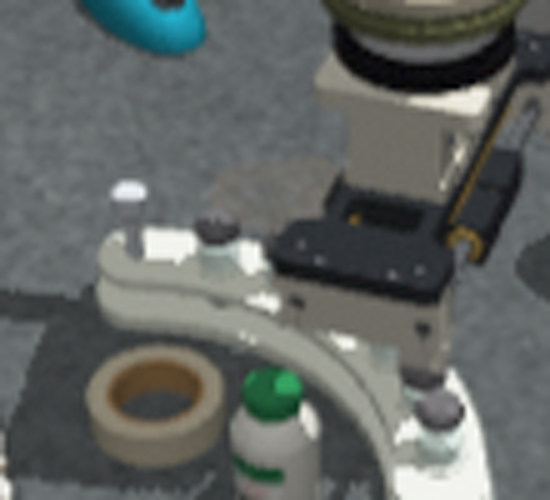

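The rack and knob are where they were, and cap 5 at (422,380) is pressed. Only cap 6 at (440,410) still stands high.

>>> arm_command --pt "0 0 0.004 0 0 0" --pt "0 0 -0.085 0 0 0" --pt "-0.045 -0.083 -0.085 0 0 0" --pt "-0.09 -0.166 -0.085 0 0 0" --pt "-0.09 -0.166 -0.085 0 0 0"

```text
t: 9.05
tool_pos: [0.5227, -0.1974, 0.2585]
orientation: [-0.902, -3.008, 0.0]
force: [0.0, -0.4, -0.4]
opening: 0.0003
gripper_force: 0.0
```

>>> arm_command --pt "0 0 0.03 0 0 0" --pt "0 0 0.055 0 0 0" --pt "0 0 0.076 0 0 0" --pt "0 0 0.087 0 0 0" --pt "0 0 0.087 0 0 0"

```text
t: 9.68
tool_pos: [0.5233, -0.1957, 0.2426]
orientation: [0.898, 3.01, -0.001]
force: [-4.9, -1.3, 10.3]
opening: 0.0005
gripper_force: 5.3
```

```bash
python3 st.py 5
```

```text
9.675 [ 0.5234 -0.1958  0.0566] [ 0.0002 -0.0007 -0.0006] [-4.8685 -1.2582 10.3425] [ 0.8981  3.0101 -0.0009]
```

>>> arm_command --pt "0 0 -0.05 0 0 0" --pt "0 0 -0.25 0 0 0" --pt "0 0 -0.5 0 0 0" --pt "0 0 -0.75 0 0 0" --pt "0 0 -0.8 0 0 0"

```text
t: 10.3
tool_pos: [0.524, -0.1955, 0.4063]
orientation: [0.896, 3.004, -0.001]
force: [-0.3, -0.9, -0.5]
opening: 0.0001
gripper_force: 0.0
```

>>> arm_command --pt "0.15 0.2 0 0 0 0" --pt "0.3 0.4 0 0 0 0" --pt "0.5 0.6 0 0 0 0" --pt "0.7 0.8 0 0 0 0" --pt "0.9 0.95 0 0 0 0"

```text
t: 10.92
tool_pos: [0.4758, 0.064, 0.4003]
orientation: [-0.897, -3.009, 0.0]
force: [0.1, 0.3, 0.6]
opening: 0.0006
gripper_force: 0.0
```

>>> arm_command --pt "0.1 0.1 0 0 0 0" --pt "0.2 0.3 0 0 0 0" --pt "0.2 0.4 0 0 0 0" --pt "0.2 0.4 0 0 0 0" --pt "0.2 0.4 0 0 0 0"

```text
t: 11.55
tool_pos: [0.4869, 0.1504, 0.4008]
orientation: [-0.898, -3.009, 0.002]
force: [-0.3, 0.5, -0.4]
opening: 0.0007
gripper_force: 0.0
```

```bash
python3 - <<'E'
from go import *
c=snap('side','s4'); d=snap('top','t4'); s=read_state(); print(s['t'],s['tool_pos'])
f=lambda x,w:cv2.resize(x,None,fx=w,fy=w,interpolation=cv2.INTER_CUBIC)
g=lambda n:cv2.imread(f'pics/{n}.png')
S=lambda n:f(g(n)[140:210,190:290],4)[:, :400]
T=lambda n:f(g(n)[165:250,175:295],3.3)
h=lambda x:x[:280,:396]
cv2.imwrite('pics/z4.png',np.vstack([np.hstack([h(S('side0')),h(S('s4'))]),np.hstack([h(T('top0')),h(T('t4'))])]))
E
```

```text
11.65 [0.487  0.15   0.4013]
```

View pics/z4.png

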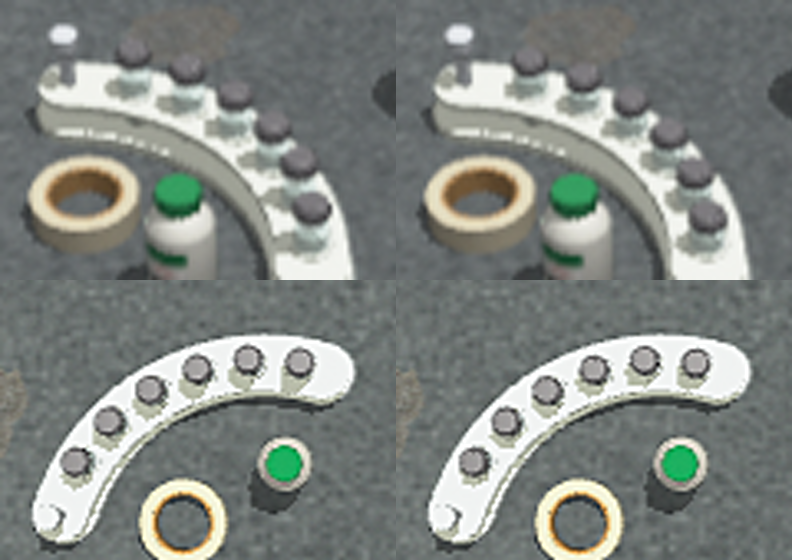

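The before and after views show all six caps 5 to 10 zoomed pixels lower. The last, for example, went from (313,207) to (709-396,215). The rack, tape and bottle haven't moved, and the hand is clear.

```bash
python3 -c "
from plant import *
print(close_job())"
```

```text
the job is handed in; nothing more can be done
None
```

I pressed all six caps in order from the knob end, each reading 9–12 N at the wrist (8 N seats a cap); the final pictures show every cap lower and the rack, tape and small bottle unmoved, and I handed the job in at about 12 s with the hand clear.

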